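Stack card blocks in the press and hold its cover shut

TASK

First stack the two cream card blocks squarely one on the other on the rubber pad in the middle of the press box, their long sides along the box's hinge, and let go of them. Then, with the cover still open, turn the quarter-turn fastener on the box's deck until its wing lines up with the slot in the cover; then swing the cover down over it and finish while holding the cover firmly pressed flat against the frame, as its spring would lift it again. Leave the other things on the table where they are.

Things in the scene. Friction and masses are not known exactly. Their poses are not given: they have to be found in the camera images.
- block_a: cream card block with a printed ring pattern, a rigid slab 100 (its x) x 60 (its y) x 12 mm (z), about 70 g; origin at the centre of its underside. One of two identical ones lying flat on the table
- block_b: cream card block with a printed ring pattern, a rigid slab 100 (its x) x 60 (its y) x 12 mm (z), about 70 g; origin at the centre of its underside. One of two identical ones lying flat on the table
- press: grey metal press box fixed on the table, rim 40 mm high; origin under the bed's middle. Outside: x -88 to 88 mm, y -120 to 90 mm. Open well: x -76 to 76, y -65 to 80 mm. The cover's hinge runs along its x at y = 90 mm; a solid deck (y -65 to -120 mm, 40 mm high) carries the fastener
- bed (a point): centre of the top of the black rubber pad (110 mm along x, 70 along y) on the floor of the box's well, 8 mm above the table (well floor: 6 mm); axes as the press box
- cover_hinge (a point): middle of the cover's hinge line, 40 mm above the table (rim height); axes as the press box, hinge along x. The cover's underside lies in the plane of this line
- cover (a joint): opening of the plywood cover (rad): 0 = flat on the frame, 1.85 = fully open, leaning back past upright, as at the start. A spring lifts it: 4 to 6 N at the free edge keeps it shut, less on the way. As it closes the free edge comes over towards the box's -y; push on its outer face (looks to +y when open, up when shut). A fastener across the slot stops it 0.2 rad short
- cover_edge (a point): middle of the cover's free edge on its outer face, 210 mm from the hinge. The cover is 176 mm wide along the hinge, 10 mm thick; an open slot 20 mm wide runs 53 mm in from here. Its underside carries a 90 x 50 x 4 mm cork pad, which clears the pile by 4 mm
- fastener (a joint): angle of the quarter-turn fastener (rad), counterclockwise from above, about the vertical through wing: 0 = wing along the press box's y, in line with the cover's slot; near 1.57 = across it. Turns stiffly (0.06 N m) from -1.65 to 1.65, stays where it is left
- wing (a point): middle of the top of the fastener's upright steel wing, 76 mm above the table, 92.5 mm to the -y side of the bed's centre. The wing is a plate 40 mm long (y of this point, which turns with it), 10 mm thick, from 8 to 36 mm above the deck
- ink_jar: closed glass ink jar with a black cap, 52 mm across, 65 mm tall, standing; origin under its centre. A bystander
- roller: ink roller lying on the table: black rubber drum 80 mm long and 32 mm across, wooden handle; origin under the drum's middle. A bystander
- carved_block: square wooden printing block 65 x 65 x 22 mm (not one of the card blocks); origin under its centre. A bystander
- ruler: aluminium ruler 300 x 28 x 5 mm lying flat; origin under its middle. A bystander
- mug: white mug 76 mm across, 85 mm tall; origin under its centre. A bystander
- card_pile: packet of white paper 110 x 80 x 30 mm; origin under its centre. A bystander
- knife: thin hand tool 150 mm long with a wooden handle, lying on the table; origin under its middle. A bystander
Mind the look-alikes: they are no part of the job. Leave any orange or yellow look-alike of the block_a alone.

How it is judged:
On the way, in this order (a step that is already met when the one before it is completed fails the run):
1. both blocks lie in a square pile on the pad, let go, cover open (((z of block_a in the frame of bed between -0.004 and 0.004 m and z of block_b in the frame of bed between 0.009 and 0.016 m) or (z of block_b in the frame of bed between -0.004 and 0.004 m and z of block_a in the frame of bed between 0.009 and 0.016 m)) and horizontal distance between block_a and block_b below 0.006 m and angle between the x axis of block_a and the x axis of block_b, either way round below 0.1 rad and angle between each of block_a, block_b's own z axis and vertical below 0.06 rad and horizontal distance between each of block_a, block_b and bed below 0.012 m and angle between the x axis of each of block_a, block_b and the x axis of press, either way round below 0.12 rad and linear speed of each of block_a, block_b below 0.02 m/s and contact force between each of block_a, block_b and the arm below 0.05 N and contact force between each of block_a, block_b and the fingers below 0.05 N and value of joint cover above 0.6 rad), for 0.2 s.
2. the fastener is in line with the slot while the cover is still open (value of joint fastener between -0.14 and 0.14 rad and value of joint cover above 0.6 rad), for 0.2 s.
3. the cover is pressed flat on the frame by the robot (value of joint fastener between -0.14 and 0.14 rad and value of joint cover below 0.02 rad and (contact force between cover and the fingers above 3 N or contact force between cover and the arm above 3 N)), for 0.2 s.
At the end, for the whole second after the job is handed in: Robot holds cover within 0.02 rad of flat with over 3 N; fastener within 0.14 rad of the slot's line; blocks flat, one on the other within 6 mm and 0.1 rad, within 12 mm of the pad's centre and 0.12 rad of the box, untouched, at rest (all of step 3 and ((z of block_a in the frame of bed between -0.004 and 0.004 m and z of block_b in the frame of bed between 0.009 and 0.016 m) or (z of block_b in the frame of bed between -0.004 and 0.004 m and z of block_a in the frame of bed between 0.009 and 0.016 m)) and horizontal distance between block_a and block_b below 0.006 m and angle between the x axis of block_a and the x axis of block_b, either way round below 0.1 rad and angle between each of block_a, block_b's own z axis and vertical below 0.06 rad and horizontal distance between each of block_a, block_b and bed below 0.012 m and angle between the x axis of each of block_a, block_b and the x axis of press, either way round below 0.12 rad and linear speed of each of block_a, block_b below 0.02 m/s and contact force between each of block_a, block_b and the arm below 0.05 N and contact force between each of block_a, block_b and the fingers below 0.05 N); the arm keeps its last pose, push and grip.
It fails at once if a bystander is moved by more than 30 mm (distance of any of ink_jar, roller, carved_block, ruler, mug, card_pile, knife from where it was at the start of the episode above 0.03 m).
It also fails if it takes over 72 s, if anything falls off the work surface, if the arm or the gripper's body presses on something with over 40 N, if the wrist force passes 120 N, or if a joint passes its speed limit or range.

ROBOT

A 7-joint arm with a two-finger parallel gripper is mounted at the origin on the work surface. World frame = base frame: x ahead of the robot, y to its left, z up, the work surface at z = 0. Lengths are in m, angles in rad, forces in N, time in s.
With the tool pointing down it reaches from about 0.35 to 0.9 m from the base axis. Payload 8.1 kg.
Tool frame: the origin (TCP) lies at the very end of the fingers, on their centre line; the grasp point (between the pads) lies 19 mm behind it; x points along the fingers, z is the direction in which the jaws open and shut, and the axes are right-handed (so a half turn about x gives the same grasp; the last joint's range is limited). The gripper opens to 85 mm and grips with 20 to 120 N. Pads are 22 mm wide; open, the fingers measure 114 mm over their backs; the gripper's body (76 mm by 85 mm) begins 54 mm behind the grasp point. The pads swing forward as they close: fully open they stand 13 mm farther back than shut.
Start: joints at [-0.103, 0.434, 0.025, 1.573, -0.012, 1.134, -0.075], TCP at [0.625, -0, 0.231] pointing down, gripper open.
Joint ranges: [-2.62, 2.62], [-0.44, 2.09], [-1.27, 1.32], [0.08, 2.57], [-1.32, 4.46], [0.12, 2], [-2.74, 2.74]. Speed limits (rad/s): [2.22, 2.22, 3.01, 3.01, 3.14, 3.14, 3.14].

INTERFACE

Orientations are given as [roll, pitch, yaw] about the fixed x, y, z axes, in that order (R = Rz(yaw) Ry(pitch) Rx(roll)).
In Python, from workcell import sense, snapshot, camera_params, close_job, look_for gives the robot as it stands.
- The arm moves only by the shell command python3 -m crank 'ROWS' [FORCE]. ROWS is JSON, one flat list of numbers, 7 for each row, row after row: the opening in per cent of the stroke, from 0 (shut) to 100 (fully open), then the shift along the tool's x, y, z in m, then the turn, a rotation vector about the tool's x, y, z in degrees. A call has exactly 8 rows; each row shifts and turns the commanded pose from where the row before left it, along the tool's axes as they then stand; what a row does not reach is not made up. A row lasts 1/8 s, in which the tool goes at most 62.5 mm and 10.7 degrees, less where a joint would pass 70% of its speed; a pose out of reach is approached as far as the arm can. A call is refused whole if a number of a shift passes 0.0625 or a number of a turn 10.7, either way. A call with a gripper value outside its range is refused whole. The fingers move at their own pace and stop on an object; FORCE is the grip in N (left out, the last holds). Time passes only in rows, so rows that do not move let the fingers close, or fill a call up. It gives the time, the measured TCP pose, the force and the opening at its end, in the units of the state.
- sense(): the state, without advancing time (a new reading comes with each control period).
- snapshot(name): name is "scene" or "side" or "wrist"; returns the picture (420x560x3 uint8, red, green, blue); there is no depth.
- camera_params(name): a dict with "fov_y" (degrees; the focal length in pixels is half the picture's height over the tangent of half this angle, whatever the lens; pixels are square), "cx", "cy" (the principal point, pixels), "T" (4x4, takes a point from camera to world coordinates). Camera axes: x right, y down, z forward; pixel columns grow to the right and rows downward; lengths in m; the calibration is good to about 2 mm. A picture is of the moment at which its call begins: read the wrist's pose just before it. camera_params takes no time and is no camera call; for the wrist camera it gives the pose at the moment of the call.
- close_job(): hands the job in, once; it reports no verdict.
Trained networks look in the newest picture that a camera, given by its name, has taken for a name from the list of things; names that differ only in an ending like _2 or _b are one class to them, and where a whole thing is asked for, a point or a joint stands for the part that bears it (a point fixed in the world has none). Each returns a list of dicts, best first, with "conf" (0 to 1); they miss things now and then, are a little off and sometimes report something else, mostly with a low value. They report only what shows in the picture. A call takes as long as a camera call. They do not tell look-alikes from the thing itself.
- look_for(thing, camera): "point" ([x, y, z] in m, in the coordinates of the camera as it stood for that picture, good to about 4 mm: the middle of the surface that is visible of it).
The state is a dict: "t": time; "joint_pos": joint angles; "joint_vel": joint speeds; "joint_torque": joint torques, N m; "tcp_pos": TCP position; "tool_rot": TCP orientation; "ft_force": force on the tool from outside, world axes, zero at the start; "torque": the same for the moment, N m; "opening": opening from 0.0 (shut) to 1.0 (fully open).
Only numpy, scipy, OpenCV 4.12 (cv2) and the standard library are available. Lean on these libraries where they do the work, as an engineer would, in place of code of your own. Each camera call takes 0.05 s, during which the arm holds its last target. There are 200 camera calls.

## Working session

There is one attempt and no reset: what is moved stays moved. The work goes in short steps, Python scripts to look and compute and a shell command to move; the robot and the scene stay as the last step left them, time stands still between calls to the robot, and variables do not carry over. Pictures are saved under pics/ and viewed, about 8 in all and at most 12, crops included, and the job is handed in when it is done.

```bash
mkdir -p pics; ls
cat > h.py <<'E'
import numpy as np, cv2
from workcell import sense, snapshot, camera_params, close_job, look_for
def save(cam,fn):
    im=snapshot(cam); cv2.imwrite('pics/'+fn,im[:,:,::-1]); return im
def ray(cam,P,uv,z):
    f=210/np.tan(np.radians(P['fov_y'])/2)
    d=np.array([(uv[0]-P['cx'])/f,(uv[1]-P['cy'])/f,1]); T=np.array(P['T'])
    d=T[:3,:3]@d; o=T[:3,3]; return o+d*(z-o[2])/d[2]
def proj(P,p):
    f=210/np.tan(np.radians(P['fov_y'])/2); T=np.array(P['T'])
    c=T[:3,:3].T@(np.asarray(p)-T[:3,3]); return np.array([P['cx']+f*c[0]/c[2],P['cy']+f*c[1]/c[2]])
E
python3 - <<'E'
from h import *
np.set_printoptions(precision=3,suppress=True)
s=sense(); print(s['t'],s['tcp_pos'],s['tool_rot'])
for c in ['scene','side']:
    P=camera_params(c); print(c,P['fov_y'],P['cx'],P['cy'],np.array(P['T']))
    save(c,c+'0.png'); T=np.array(P['T'])
    for n in ['block_a','press','wing','cover','ink_jar','roller','carved_block','ruler','mug','card_pile','knife']:
        for r in look_for(n,c)[:3]:
            p=T[:3,:3]@r['point']+T[:3,3]; print(n,round(r['conf'],2),p,proj(P,p))
print(sense()['t'])
E
```

```text
pics
0.0 [ 0.624 -0.     0.231] [-3.072  1.569 -3.072]
scene 42.178724837542006 284.192005747808 221.7815226214656 [[ 0.824  0.468 -0.319  0.919]
 [ 0.567 -0.681  0.464 -0.703]
 [-0.    -0.563 -0.826  1.2  ]
 [ 0.     0.     0.     1.   ]]
block_a 0.82 [0.337 0.081 0.011] [271.573 172.906]
block_a 0.74 [ 0.561 -0.176  0.019] [285.416 278.36 ]
block_a 0.69 [ 0.208 -0.285  0.015] [148.254 241.035]
press 0.6 [0.592 0.145 0.043] [363.298 192.229]
wing 0.56 [0.537 0.034 0.08 ] [324.496 202.022]
cover 0.96 [0.628 0.243 0.166] [400.616 144.048]
ink_jar 0.8 [ 0.733 -0.06   0.063] [372.918 270.132]
roller 0.59 [ 0.719 -0.26   0.027] [322.06  338.463]
roller 0.37 [ 0.521 -0.319  0.015] [237.465 314.685]
carved_block 0.61 [0.361 0.303 0.023] [321.34  126.233]
carved_block 0.3 [0.629 0.243 0.167] [401.04  143.739]
ruler 0.63 [ 0.582 -0.474  0.006] [217.198 384.21 ]
ruler 0.54 [ 0.723 -0.26   0.024] [323.52  339.941]
ruler 0.53 [0.63  0.242 0.167] [401.116 144.042]
mug 0.97 [0.753 0.132 0.049] [415.951 222.486]
card_pile 0.65 [ 0.369 -0.434  0.031] [154.876 315.403]
card_pile 0.29 [ 0.523 -0.319 
[... 495 characters left out ...]
5  0.019] [240.237 164.029]
press 0.19 [ 0.557 -0.166  0.017] [264.348 198.086]
wing 0.47 [0.529 0.043 0.073] [231.216 231.903]
cover 0.91 [0.561 0.268 0.176] [159.4   256.768]
ink_jar 0.58 [ 0.72  -0.045  0.046] [194.058 196.236]
ink_jar 0.56 [0.558 0.265 0.177] [161.25  256.253]
roller 0.82 [ 0.708 -0.265  0.022] [239.834 163.301]
carved_block 0.78 [0.352 0.316 0.021] [230.304 353.947]
ruler 0.87 [ 0.575 -0.471  0.002] [307.13  147.116]
ruler 0.71 [ 0.358 -0.408  0.029] [360.628 171.334]
mug 0.72 [0.758 0.12  0.06 ] [144.771 222.538]
mug 0.46 [ 0.718 -0.043  0.048] [194.061 195.898]
card_pile 0.53 [0.549 0.13  0.037] [206.863 259.993]
knife 0.62 [ 0.339 -0.239  0.017] [342.416 208.636]
1.2
```

View pics/scene0.png

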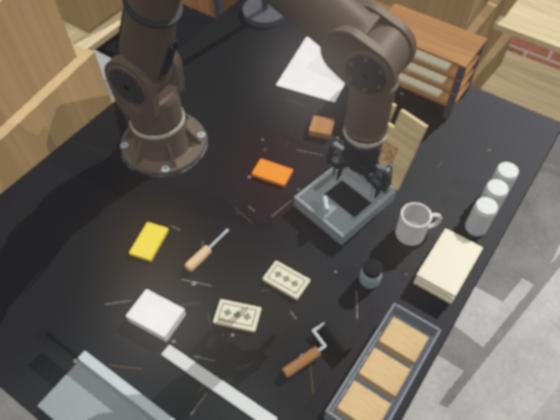

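View pics/side0.png

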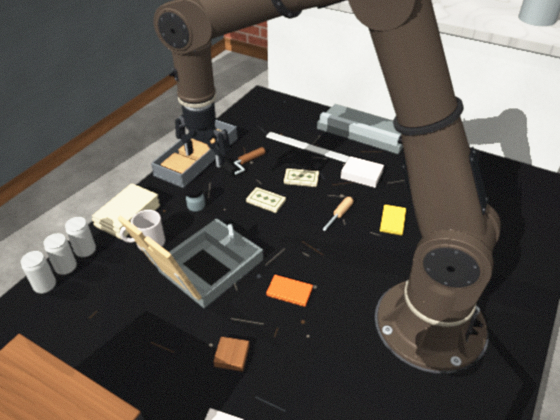

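The cream ring-patterned blocks are at scene (286,280) and (238,315), and at side (265,200) and (301,178). The orange one at scene (272,173) and the yellow one at (149,241) are look-alikes. The wing is near scene (326,203). Next I'll rectify views of the blocks and box, which also gives the enlarged crop for confirmation.

```bash
cat >> h.py <<'E'
def rect(im,P,x0,x1,y0,y1,z,s=1000):
    # top-down: column = (y1-y)*s (left=+y), row=(x1-x)*s
    w,h=int((y1-y0)*s),int((x1-x0)*s)
    W=[(x1,y1),(x1,y0),(x0,y0),(x0,y1)]
    src=np.float32([proj(P,(a,b,z)) for a,b in W]); dst=np.float32([[0,0],[w,0],[w,h],[0,h]])
    return cv2.warpPerspective(im,cv2.getPerspectiveTransform(src,dst),(w,h),flags=cv2.INTER_CUBIC)
def cream(im):
    hsv=cv2.cvtColor(im,cv2.COLOR_RGB2HSV); return ((hsv[...,2]>110)&(hsv[...,1]>15)&(hsv[...,1]<120)).astype(np.uint8)
def blocks(im,P,x0,x1,y0,y1,z=.012):
    r=rect(im,P,x0,x1,y0,y1,z,2000); m=cv2.morphologyEx(cream(r),cv2.MORPH_CLOSE,np.ones((25,25)))
    for c in cv2.findContours(m,cv2.RETR_EXTERNAL,cv2.CHAIN_APPROX_NONE)[0]:
        if cv2.contourArea(c)<8000: continue
        pts=np.array([[x1-p[0][1]/2000,y1-p[0][0]/2000] for p in c],np.float32)
        (cx,cy),(w,h),a=cv2.minAreaRect((pts*1000))
        if w<h: a+=90
        print('block c',round(cx,1),round(cy,1),'size',round(w,1),round(h,1),'long axis deg',round((a+90)%180-90,1))
E
python3 - <<'E'
from h import *
out=[]
for c in ['scene','side']:
    im=cv2.imread(f'pics/{c}0.png')[:,:,::-1].copy(); P=camera_params(c)
    print(c); blocks(im,P,.46,.64,-.38,-.11)
    out.append(np.hstack([rect(im,P,.44,.69,-.38,-.10,.012,1200),rect(im,P,.44,.69,0.0,.30,.04,1200)]))
cv2.imwrite('pics/r0.png',np.vstack(out)[:,:,::-1])
E
```

```text
scene
block c 516.6 -320.1 size 113.2 72.0 long axis deg 20.3
block c 560.3 -173.8 size 107.9 68.9 long axis deg 1.9
side
block c 511.8 -312.4 size 111.2 83.2 long axis deg 20.9
block c 556.2 -168.6 size 108.8 77.5 long axis deg 2.4
```

View pics/r0.png

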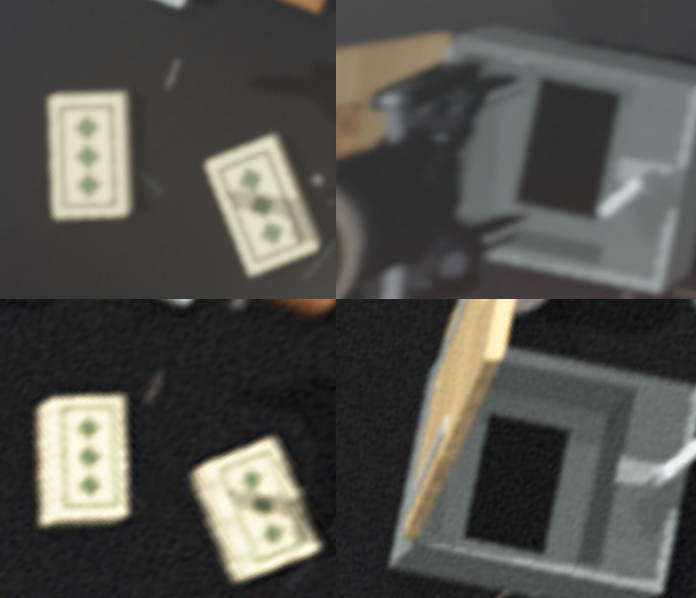

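The enlarged crop shows both cream ring-patterned slabs: left at rectified px (88,156), right at (262,207). They match the description, and the box's hinge side faces +y. Next I'll add a small planner that prints row values and move the wrist over the near block.

```bash
cat >> h.py <<'E'
from scipy.spatial.transform import Rotation as Rn
def tool():
    s=sense(); return s,np.array(s['tcp_pos']),Rn.from_euler('xyz',s['tool_rot']).as_matrix()
def down(psi):
    c,s=np.cos(np.radians(psi)),np.sin(np.radians(psi)); return np.array([[0,-s,c],[0,c,s],[-1,0,0]])
def plan(p1,R1,n,p0=None,R0=None):
    """n equal rows from p0,R0 (default: measured) to p1,R1, in tool-axis shifts (mm) and turns (deg)"""
    if p0 is None: _,p0,R0=tool()
    rv=Rn.from_matrix(R0.T@R1).as_rotvec(); R=R0; dp=(np.array(p1)-p0)/n
    for i in range(n):
        print(np.round(R.T@dp,4).tolist(),np.round(np.degrees(rv)/n,2).tolist()); R=R@Rn.from_rotvec(rv/n).as_matrix()
E
python3 - <<'E'
from h import *
plan([.535,-.235,.30],down(-88),8*1)
print(sense()['joint_pos'])
E
```

```text
[-0.0086, -0.0294, -0.0112] [11.0, 0.0, -0.0]
[-0.0086, -0.031, -0.0054] [11.0, 0.0, -0.0]
[-0.0086, -0.0314, 0.0006] [11.0, 0.0, -0.0]
[-0.0086, -0.0308, 0.0066] [11.0, 0.0, -0.0]
[-0.0086, -0.0289, 0.0123] [11.0, 0.0, -0.0]
[-0.0086, -0.0261, 0.0176] [11.0, 0.0, -0.0]
[-0.0086, -0.0222, 0.0223] [11.0, 0.0, -0.0]
[-0.0086, -0.0176, 0.0261] [11.0, 0.0, -0.0]
[-0.10258991  0.43450369  0.02498565  1.57319468 -0.01163276  1.13400123
 -0.07512582]
```

```bash
python3 -m crank '[100,-0.009,-0.029,-0.011,10.5,0,0, 100,-0.009,-0.031,-0.005,10.5,0,0, 100,-0.009,-0.031,0,10.5,0,0, 100,-0.009,-0.031,0.007,10.5,0,0, 100,-0.009,-0.029,0.012,10.5,0,0, 100,-0.009,-0.026,0.018,10.5,0,0, 100,-0.009,-0.022,0.022,10.5,0,0, 100,-0.009,-0.018,0.026,10.5,0,0]' 40
python3 - <<'E'
from h import *
np.set_printoptions(precision=3,suppress=True)
s,p,R=tool(); print(p,R,s['joint_pos'])
P=camera_params('wrist'); print(P)
im=save('wrist','w1.png'); blocks(im,P,.4,.68,-.42,-.08)
for r in look_for('block_a','wrist'): print(r['conf'],np.array(P['T'])[:3,:3]@r['point']+np.array(P['T'])[:3,3])
im=save('scene','s1.png');P=camera_params('scene')
E
```

```text
t: 2.2
tcp_pos: [0.5421, -0.2378, 0.3037]
tool_rot: [1.821, 1.571, 0.349]
ft_force: [0.2, 1.1, 0.1]
opening: 0.997
[ 0.542 -0.238  0.304] [[ 0.     0.995  0.099]
 [ 0.     0.099 -0.995]
 [-1.     0.    -0.   ]] [ 0.024  0.339  0.416  1.573 -0.142  1.26  -1.01 ]
{'fov_y': 71.73745956441306, 'cx': 277.872359348284, 'cy': 209.7959540820862, 'T': array([[ 0.098, -0.959, -0.267,  0.61 ],
       [-0.995, -0.094, -0.027, -0.231],
       [ 0.001,  0.269, -0.963,  0.446],
       [ 0.   ,  0.   ,  0.   ,  1.   ]])}
block c 519.8 -325.6 size 104.2 80.2 long axis deg 21.5
block c 557.9 -174.3 size 103.1 63.4 long axis deg 1.9
0.96 [0.335 0.084 0.012]
0.76 [ 0.561 -0.175  0.014]
0.75 [ 0.523 -0.315  0.009]
```

View pics/w1.png

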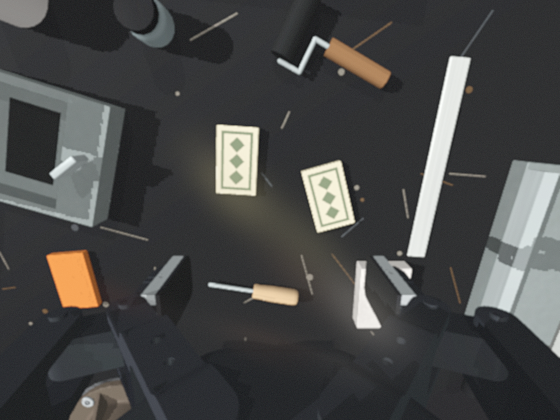

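The wrist view shows block 1 at (237,160), block 2 at (328,196), and the press deck corners at about (125,107) and (97,225). The wing runs from about (55,175) to (77,160), and there's debris next to block 2. I'll refine both blocks and the press with subpixel fits.

```bash
cat >> h.py <<'E'
from scipy.optimize import least_squares
def quads(im,P,seeds,z=.012):
    m=cv2.morphologyEx(cream(im),cv2.MORPH_CLOSE,np.ones((9,9)));m=cv2.morphologyEx(m,cv2.MORPH_OPEN,np.ones((9,9)))
    n,lab=cv2.connectedComponents(m)
    for u,v in seeds:
        c=cv2.findContours((lab==lab[v,u]).astype(np.uint8),cv2.RETR_EXTERNAL,cv2.CHAIN_APPROX_NONE)[0][0]
        pts=np.array([ray('',P,p[0],z)[:2] for p in c])*1000
        # robust: box fit of contour by L1 signed distance
        (cx,cy),(w,h),a=cv2.minAreaRect(pts.astype(np.float32)); a=a if w>h else a+90
        def f(q):
            t=np.radians(q[2]); d=pts-q[:2]; L=np.abs(d@[np.cos(t),np.sin(t)])-50; W=np.abs(d@[-np.sin(t),np.cos(t)])-30
            return np.where((L>0)&(W>0),np.hypot(L,W),np.maximum(L,W))
        q=least_squares(f,[cx,cy,a],loss='soft_l1',f_scale=1).x
        print('block',q.round(1),'minrect',round(w,1),round(h,1),'res',np.abs(f(q)).mean().round(2))
E
python3 - <<'E'
from h import *
s,p,R=tool();P=camera_params('wrist'); print(p); im=snapshot('wrist')
quads(im,P,[(237,137),(318,180)])
for uv in [(125,107),(97,225)]: print(ray('',P,uv,.04))
print('pad',[ray('',P,u,.008).round(3) for u in [(12,97),(60,110),(47,186),(5,173)]])
big=cv2.resize(im[50:240,0:190],None,fx=4,fy=4,interpolation=cv2.INTER_CUBIC)[:600,:]; cv2.imwrite('pics/w2.png',big[:,:,::-1])
E
```

```text
[ 0.54182492 -0.23901602  0.3039787 ]
block [ 558.  -174.4    1.8] minrect 103.2 63.0 res 0.87
block [ 517.  -318.2   21. ] minrect 103.9 66.6 res 1.1
[ 0.61690651 -0.0291716   0.04      ]
[0.44714739 0.01830334 0.04      ]
pad [array([0.615, 0.145, 0.008]), array([0.604, 0.079, 0.008]), array([0.49 , 0.11 , 0.008]), array([0.504, 0.171, 0.008])]
```

View pics/w2.png

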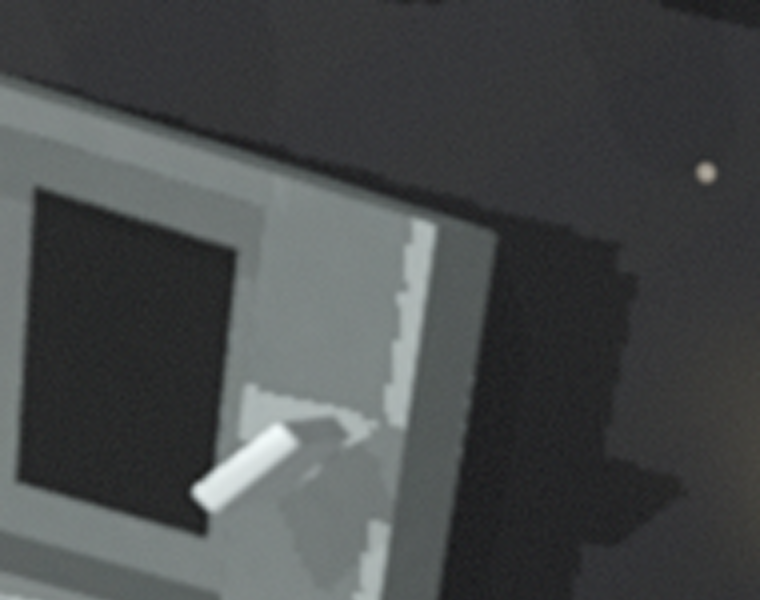

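Crop: the pad corners are near (36,187), (238,247), (207,533) and (18,482), and the wing top runs from (295,432) to (200,503).

Run:
```python
from h import *
P=camera_params('wrist')
g=lambda u,v,z: ray('',P,(u/4,v/4+50),z)
c=[g(*u,.008) for u in [(36,187),(238,247),(207,533),(18,482)]]
print('pad',np.round(c,4).tolist(), 'mean',np.mean(c,0))
for a,b in [(0,3),(1,2),(1,0),(2,3)]:
    d=c[a]-c[b]; print(a,b,np.linalg.norm(d),np.degrees(np.arctan2(d[1],d[0])))
print('deck corner',g(437,222,.04))
a,b=g(293,434,.076),g(200,503,.076); print('wing',a,b,(a+b)/2,np.linalg.norm(a-b),np.degrees(np.arctan2(*(a-b)[1::-1])))
print('grasp 1')
plan([.558,-.174,.16],down(-88.2),4)
```

```text
pad [[0.6138, 0.1513, 0.008], [0.6008, 0.0824, 0.008], [0.4945, 0.1041, 0.008], [0.5069, 0.1728, 0.008]] mean [0.55397937 0.12763896 0.008     ]
0 3 0.10907149443165866 -11.415741873352689
1 2 0.1085025817757732 -11.543420603545403
1 0 0.07008436752318906 -100.65841539539008
2 3 0.06985246797823216 -100.18896375965059
deck corner [ 0.61624412 -0.00638948  0.04      ]
wing [0.54729758 0.02200961 0.076     ] [0.52205625 0.05339836 0.076     ] [0.53467691 0.03770399 0.076     ] 0.04027875664210495 -51.195417246945176
grasp 1
[0.0359, 0.0055, -0.0153] [1.05, 0.0, -0.01]
[0.0359, 0.0052, -0.0154] [1.05, 0.0, -0.01]
[0.0359, 0.005, -0.0155] [1.05, 0.0, -0.01]
[0.0359, 0.0047, -0.0156] [1.05, 0.0, -0.01]
```

Pad centre is (0.554, 0.1276) with yaw −11.2°. The deck corner and wing agree with this to about 2 mm, and the fastener is at about +50°. Next is descending on block 1.

```bash
python3 -m crank '[100,0.036,0.0055,-0.0155,1.0,0,0, 100,0.036,0.0050,-0.0155,1.0,0,0, 100,0.036,0.005,-0.0155,1.0,0,0, 100,0.036,0.005,-0.0155,1.1,0,0, 100,0.045,0,0,0,0,0, 100,0.045,0,0,0,0,0, 100,0.03,0,0,0,0,0, 100,0.015,0,0,0,0,0]' 40
python3 - <<'E'
from h import *
s,p,R=tool();P=camera_params('wrist'); print(p,s['ft_force'],np.degrees(np.arctan2(R[1,2],R[0,2]))); im=save('wrist','w3.png')
E
```

```text
t: 3.4
tcp_pos: [0.5574, -0.1718, 0.0224]
tool_rot: [-2.137, 1.568, 2.612]
ft_force: [0.2, 0.2, 0.5]
opening: 0.999
[ 0.55735101 -0.17177351  0.02239048] [0.22177547 0.1883117  0.53906687] -87.94006637508149
```

View pics/w3.png

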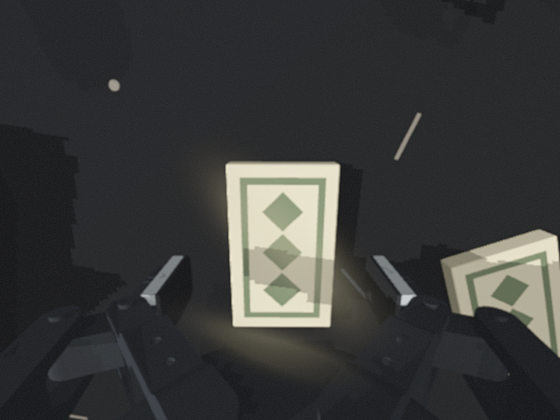

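The block sits between the open fingers at (283,243), square to the jaws. I'll check its position from here.

Run:
```python
from h import *
s,p,R=tool();P=camera_params('wrist'); im=snapshot('wrist')
print(p,s['ft_force'],proj(P,p),np.array(P['T'])[:3,3])
quads(im,P,[(283,170)])
```

```text
[ 0.55696457 -0.17195906  0.02155287] [ 0.1535059   0.97150733 -0.66603465] [277.55020121 260.6238697 ] [ 0.62535413 -0.16982697  0.1636931 ]
block [ 558.5 -174.     1.9] minrect 101.0 60.5 res 0.26
```

```bash
python3 -m crank '[100,0.012,0.0015,0.002,0,0,0, 100,0.009,0,0,0,0,0, 30,0,0,0,0,0,0, 30,0,0,0,0,0,0, 30,0,0,0,0,0,0, 30,0,0,0,0,0,0, 30,0,0,0,0,0,0, 30,0,0,0,0,0,0]' 40
python3 - <<'E'
from h import *
s,p,R=tool();P=camera_params('wrist'); im=snapshot('wrist')
print(p,s['opening'],s['ft_force']); quads(im,P,[(283,170)])
R1=down(-101.2)
plan([.5575,-.173,.12],down(-88),1,p,R)
plan([.554,.1276,.12],down(-101.2),8,np.array([.5575,-.173,.12]),down(-88))
E
```

```text
t: 4.5
tcp_pos: [0.5596, -0.1754, 0.0039]
tool_rot: [1.908, 1.57, 0.371]
ft_force: [-2.4, 2.1, 5.8]
opening: 0.684
[ 0.55964094 -0.17540196  0.00393864] 0.6839625986412462 [-2.38036033  2.14969163  5.82931162]
block [ 560.2 -175.4    1.9] minrect 96.6 60.4 res 1.21
[-0.1161, -0.002, -0.0025] [-0.11, -0.01, -0.02]
[0.0, 0.0009, -0.0376] [1.65, 0.0, 0.0]
[0.0, -0.0002, -0.0376] [1.65, 0.0, 0.0]
[0.0, -0.0013, -0.0376] [1.65, 0.0, 0.0]
[0.0, -0.0024, -0.0375] [1.65, 0.0, 0.0]
[0.0, -0.0034, -0.0374] [1.65, 0.0, 0.0]
[0.0, -0.0045, -0.0373] [1.65, 0.0, 0.0]
[0.0, -0.0056, -0.0372] [1.65, 0.0, 0.0]
[0.0, -0.0067, -0.037] [1.65, 0.0, 0.0]
```

```bash
python3 -m crank '[30,-0.03,0,0,0,0,0, 30,-0.06,0,0,0,0,0, 30,-0.05,0,0,0,0,0, 30,0,0.001,-0.038,1.65,0,0, 30,0,0,-0.038,1.65,0,0, 30,0,-0.001,-0.038,1.65,0,0, 30,0,-0.002,-0.038,1.65,0,0, 30,0,-0.003,-0.037,1.65,0,0]' && python3 -m crank '[30,0,-0.0045,-0.037,1.65,0,0, 30,0,-0.0055,-0.037,1.65,0,0, 30,0,-0.007,-0.037,1.65,0,0, 30,0,0,0,0,0,0, 30,0,0,0,0,0,0, 30,0,0,0,0,0,0, 30,0,0,0,0,0,0, 30,0,0,0,0,0,0]'
python3 - <<'E'
from h import *
s,p,R=tool();P=camera_params('wrist'); im=save('wrist','w4.png')
print(p,s['opening'],s['ft_force'],np.degrees(np.arctan2(R[1,2],R[0,2])))
for z in (p[2]+.01,p[2]+.006): quads(im,P,[(283,170)],z)
E
```

```text
t: 5.55
tcp_pos: [0.5592, 0.015, 0.1435]
tool_rot: [1.877, 1.57, 0.194]
ft_force: [0.1, 0.3, -0.4]
opening: 0.68
t: 6.55
tcp_pos: [0.5579, 0.1255, 0.1434]
tool_rot: [1.545, 1.571, -0.224]
ft_force: [0.4, -0.6, -1.2]
opening: 0.679
[0.55789994 0.12547858 0.14336898] 0.6790528101638451 [ 0.40866654 -0.56008267 -1.15760512] -101.35892480434089
block [573.8 117.5 164.5] minrect 101.9 122.5 res 10.27
block [573.4 117.1 164.9] minrect 105.0 126.2 res 11.13
```

View pics/w4.png

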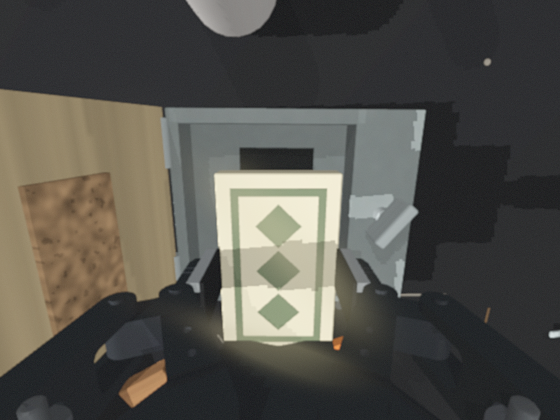

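Block is held at corners (216,173), (342,173), (336,341), (222,341), with the pad's far edge at (240–313,149).

Run:
```python
from h import *
s,p,R=tool();P=camera_params('wrist'); print(p)
c=np.array([ray('',P,u,p[2]+.008) for u in [(216,173),(342,173),(336,341),(222,341)]])
print(c.round(4).tolist(),c.mean(0))
for a,b in [(0,3),(1,2),(1,0),(2,3)]:
    d=c[a]-c[b]; print(np.linalg.norm(d),np.degrees(np.arctan2(d[1],d[0])))
q=np.array([ray('',P,u,.008) for u in [(240,149),(313,149)]]); print('pad far',q)
y=np.radians(-11.2); X=np.array([np.cos(y),np.sin(y)]);Y=np.array([-X[1],X[0]]); B=np.array([.554,.1276])
print('expected pad far',B+.055*X+.035*Y,B+.055*X-.035*Y)
print('deck corner', ray('',P,(424,110),.04), B+.088*X-.12*Y)
```

```text
[0.5578924  0.12563929 0.14336829]
[[0.6108, 0.1441, 0.1514], [0.5992, 0.0868, 0.1514], [0.5081, 0.1028, 0.1514], [0.5204, 0.1643, 0.1514]] [0.55962823 0.12447563 0.15136829]
0.09256788587276163 -12.604347830911811
0.0925955997930083 -10.009713870193327
0.05844435207632325 -101.37138749721284
0.06263658201897304 -101.39242451626053
pad far [[0.61357206 0.15036991 0.008     ]
 [0.60007499 0.08324394 0.008     ]]
expected pad far [0.61475074 0.15125054] [0.60115433 0.08258368]
deck corner [ 0.61560859 -0.00574916  0.04      ] [ 0.61701593 -0.00720724]
```

```bash
python3 -m crank '[30,0.04,-0.003,-0.002,0,0,0, 30,0.04,0,0,0,0,0, 30,0.03,0,0,0,0,0, 30,0.01,0,0,0,0,0, 30,0.002,0,0,0,0,0, 30,0,0,0,0,0,0, 30,0,0,0,0,0,0, 30,0,0,0,0,0,0]'
python3 - <<'E'
from h import *
s,p,R=tool();P=camera_params('wrist'); im=save('wrist','w5.png')
print(p,s['opening'],s['ft_force'],np.degrees(np.arctan2(R[1,2],R[0,2])))
y=np.radians(-11.2); X=np.array([np.cos(y),np.sin(y)]);Y=np.array([-X[1],X[0]]); d=np.array([.5535,.1275])-(p[:2]-.0018*X-0.0003*Y); print(d,R.T@[*d,0])
E
```

```text
t: 7.6
tcp_pos: [0.5557, 0.1288, 0.022]
tool_rot: [2.147, 1.57, 0.379]
ft_force: [-0.4, 0.1, -0.6]
opening: 0.679
[0.55567998 0.12878395 0.02201266] 0.6793553915003486 [-0.36473183  0.08852381 -0.60605895] -101.29903458876598
[-0.00035599 -0.00133929] [-1.00754320e-06 -8.66824858e-05  1.38307753e-03]
```

```bash
python3 -m crank '[30,0.004,0,0.001,0,0,0, 30,0.004,0,0,0,0,0, 30,0,0,0,0,0,0, 30,0,0,0,0,0,0, 92,0,0,0,0,0,0, 92,0,0,0,0,0,0, 92,0,0,0,0,0,0, 92,0,0,0,0,0,0]' && python3 -c "
from workcell import *
s=sense();print(s['tcp_pos'],s['ft_force'])" && python3 -m crank '[92,-0.03,0,0,0,0,0, 92,-0.05,0,0,0,0,0, 92,-0.05,0,0,0,0,0, 92,0,0,0,0,0,0, 92,0,0,0,0,0,0, 92,0,0,0,0,0,0, 92,0,0,0,0,0,0, 92,0,0,0,0,0,0]'
python3 - <<'E'
from h import *
s,p,R=tool();P=camera_params('wrist'); im=save('wrist','w6.png')
print(p,s['opening'],s['ft_force'],np.degrees(np.arctan2(R[1,2],R[0,2])))
E
```

```text
t: 8.65
tcp_pos: [0.5551, 0.1276, 0.0134]
tool_rot: [1.959, 1.571, 0.19]
ft_force: [-0.1, -0.4, 0.3]
opening: 0.919
[0.55510169 0.12763733 0.01337704] [-0.11124236 -0.41659246  0.32944542]
t: 9.65
tcp_pos: [0.5547, 0.1275, 0.1427]
tool_rot: [-0.905, 1.57, -2.673]
ft_force: [-0.5, -1.0, 0.4]
opening: 0.92
[0.55474939 0.12748377 0.14265812] 0.9195382804023902 [-0.54435168 -0.9519005   0.40695514] -101.30809952770224
```

View pics/w6.png

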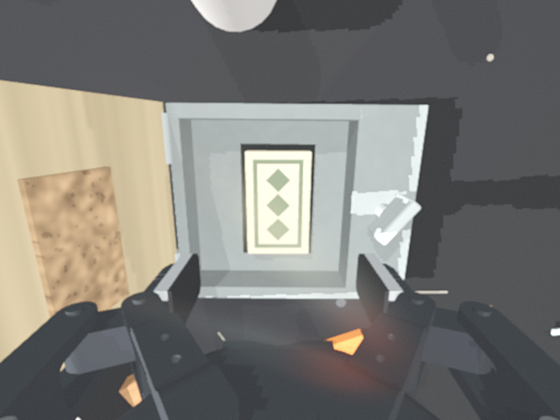

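Block 1 lies on the pad at (278,203) with an even pad margin around it. I'll measure it and plan the trip to block 2.

Run:
```python
from h import *
s,p,R=tool();P=camera_params('wrist'); im=snapshot('wrist')
quads(im,P,[(278,158)],.020)
a=p.copy()
plan([.517,-.318,.15],down(-69),9,p,R)
```

```text
block [554.3 127.8 168.4] minrect 65.7 101.1 res 1.16
[-0.0008, 0.0056, 0.0494] [-3.59, 0.0, 0.0]
[-0.0008, 0.0025, 0.0496] [-3.59, 0.0, 0.0]
[-0.0008, -0.0006, 0.0497] [-3.59, 0.0, 0.0]
[-0.0008, -0.0037, 0.0495] [-3.59, 0.0, 0.0]
[-0.0008, -0.0068, 0.0492] [-3.59, 0.0, 0.0]
[-0.0008, -0.0099, 0.0487] [-3.59, 0.0, 0.0]
[-0.0008, -0.0129, 0.048] [-3.59, 0.0, 0.0]
[-0.0008, -0.0159, 0.0471] [-3.59, 0.0, 0.0]
[-0.0008, -0.0188, 0.046] [-3.59, 0.0, 0.0]
```

```bash
python3 -m crank '[100,0,0.0055,0.0495,-3.6,0,0, 100,0,0.0025,0.0495,-3.6,0,0, 100,0,-0.0005,0.0495,-3.6,0,0, 100,0,-0.0035,0.0495,-3.6,0,0, 100,0,-0.007,0.049,-3.6,0,0, 100,0,-0.01,0.0485,-3.6,0,0, 100,0,-0.013,0.048,-3.6,0,0, 100,0,-0.016,0.047,-3.6,0,0]' && python3 -m crank '[100,0.0,-0.019,0.046,-3.6,0,0, 100,0.04,0,0,0,0,0, 100,0.045,0,0,0,0,0, 100,0.025,0,0,0,0,0, 100,0.01,0,0,0,0,0, 100,0,0,0,0,0,0, 100,0,0,0,0,0,0, 100,0,0,0,0,0,0]'
python3 - <<'E'
from h import *
s,p,R=tool();P=camera_params('wrist'); im=save('wrist','w7.png')
psi=np.degrees(np.arctan2(R[1,2],R[0,2])); print(p,s['ft_force'],psi)
quads(im,P,[(283,170)]); print('d tool for .517,-.318',R.T@[.517-p[0],-.318-p[1],0])
E
```

```text
t: 10.75
tcp_pos: [0.5213, -0.2694, 0.1433]
tool_rot: [1.526, 1.571, 0.262]
ft_force: [1.1, -0.4, 0.4]
opening: 1.0
t: 11.75
tcp_pos: [0.518, -0.3178, 0.0245]
tool_rot: [0.755, 1.569, -0.447]
ft_force: [0.0, 0.9, 0.4]
opening: 1.004
[ 0.51796089 -0.31778254  0.02447586] [0.03897846 0.9158071  0.39254361] -68.8997494052831
block [ 516.7 -318.    21.7] minrect 101.3 60.7 res 0.24
d tool for .517,-.318 [-1.53294659e-06 -9.74748249e-04 -1.43038013e-04]
```

```bash
python3 -m crank '[100,0.014,-0.001,0,-0.6,0,0, 100,0.009,0,0,0,0,0, 30,0,0,0,0,0,0, 30,0,0,0,0,0,0, 30,0,0,0,0,0,0, 30,0,0,0,0,0,0, 30,0,0,0,0,0,0, 30,0,0,0,0,0,0]'
python3 - <<'E'
from h import *
s,p,R=tool();P=camera_params('wrist'); im=save('wrist','w8.png')
psi=np.degrees(np.arctan2(R[1,2],R[0,2])); print(p,s['opening'],s['ft_force'],psi)
# far edge of block (top z .012): use the print-free cream mask rows
q=np.array([.5167,-.318])-p[:2]; print('block rel tool y,z',R.T@[*q,0])
p1=p.copy(); p1[2]=.145
plan([.5555,.1275,.145],down(-101.5),10,p1,down(psi))
E
```

```text
t: 12.8
tcp_pos: [0.5163, -0.3178, 0.0003]
tool_rot: [0.876, 1.571, -0.316]
ft_force: [1.4, -0.4, -0.6]
opening: 0.68
[ 5.16334498e-01 -3.17791369e-01  3.39496793e-04] 0.6795523504357655 [ 1.37893409 -0.44468541 -0.57326037] -68.30563807097478
block rel tool y,z [4.14633503e-08 2.62491761e-04 3.28963716e-04]
[0.0, 0.0201, -0.0399] [3.32, 0.0, 0.0]
[0.0, 0.0178, -0.041] [3.32, 0.0, 0.0]
[0.0, 0.0153, -0.042] [3.32, 0.0, 0.0]
[0.0, 0.0129, -0.0428] [3.32, 0.0, 0.0]
[0.0, 0.0104, -0.0435] [3.32, 0.0, 0.0]
[0.0, 0.0079, -0.044] [3.32, 0.0, 0.0]
[0.0, 0.0053, -0.0444] [3.32, 0.0, 0.0]
[0.0, 0.0027, -0.0446] [3.32, 0.0, 0.0]
[0.0, 0.0001, -0.0447] [3.32, 0.0, 0.0]
[0.0, -0.0025, -0.0446] [3.32, 0.0, 0.0]
```

```bash
python3 -m crank '[30,-0.03,0,0,0,0,0, 30,-0.06,0,0,0,0,0, 30,-0.055,0,0,0,0,0, 30,0,0.02,-0.04,3.3,0,0, 30,0,0.018,-0.041,3.3,0,0, 30,0,0.0155,-0.042,3.3,0,0, 30,0,0.013,-0.043,3.3,0,0, 30,0,0.0105,-0.0435,3.3,0,0]' && python3 -m crank '[30,0,0.008,-0.044,3.3,0,0, 30,0,0.0055,-0.0445,3.3,0,0, 30,0,0.0025,-0.0445,3.3,0,0, 30,0,0,-0.0445,3.3,0,0, 30,0,-0.0025,-0.0445,3.3,0,0, 30,0,0,0,0,0,0, 30,0,0,0,0,0,0, 30,0,0,0,0,0,0]'
python3 - <<'E'
from h import *
s,p,R=tool();P=camera_params('wrist'); im=save('wrist','w9.png')
psi=np.degrees(np.arctan2(R[1,2],R[0,2])); print(p,s['opening'],s['ft_force'],psi)
cv2.imwrite('pics/w9c.png',cv2.resize(im[120:370,150:410],None,fx=2.3,fy=2.3,interpolation=cv2.INTER_CUBIC)[:,:,::-1])
E
```

```text
t: 13.85
tcp_pos: [0.5362, -0.0933, 0.1454]
tool_rot: [1.707, 1.57, 0.225]
ft_force: [0.9, -0.7, -0.9]
opening: 0.689
t: 14.85
tcp_pos: [0.5551, 0.1261, 0.1454]
tool_rot: [0.282, 1.57, -1.488]
ft_force: [0.8, -0.2, -0.8]
opening: 0.682
[0.5551473  0.12610648 0.14539176] 0.6817726859989288 [ 0.76043514 -0.21118716 -0.77809595] -101.41018483670558
```

View pics/w9c.png

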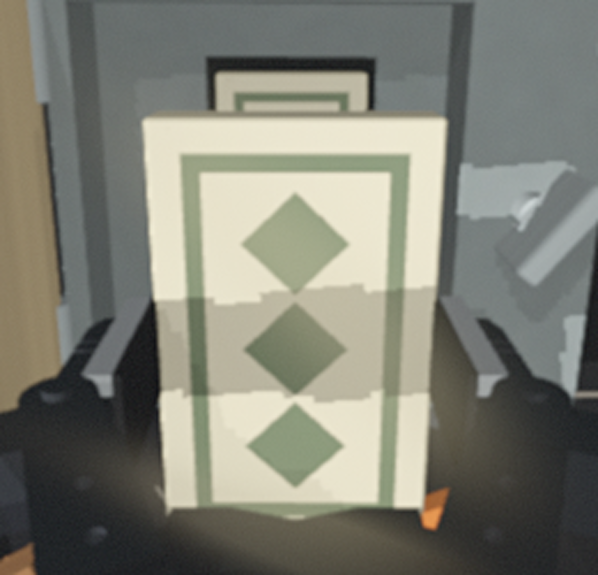

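Held block: far corners at crop (144,120) and (447,117), and its centre diamond at (296,349).

Run:
```python
from h import *
s,p,R=tool();P=camera_params('wrist')
g=lambda u,v: ray('',P,(u/2.3+150,v/2.3+120),p[2]+.012)
l,r=g(144,120),g(447,117); d=l-r; e=(l+r)/2; print(np.linalg.norm(d),np.degrees(np.arctan2(d[1],d[0]))-90)
t=np.radians(-11.5); c1=e[:2]-.05*np.array([np.cos(t),np.sin(t)]); c2=g(296,349)
a,b=g(296,245),g(296,446); print('axis',np.degrees(np.arctan2(*(a-b)[1::-1])))
print(c1,c2,'rel tcp',c1-p[:2],c2[:2]-p[:2])
print(R.T@[*(np.array([.5543,.1278])-c1),0],R.T@[*(np.array([.5543,.1278])-c2[:2]),0])
```

```text
0.05921018364623231 -10.879591136442087
axis -11.397170318591819
[0.55460558 0.12587351] [0.55484692 0.1256212  0.15744917] rel tcp [-0.00058505 -0.00031263] [-0.0003437  -0.00056494]
[-6.69921439e-07 -6.80812112e-04 -1.82790124e-03] [-7.87564354e-07 -9.67316070e-04 -2.02746325e-03]
```

```bash
python3 -m crank '[30,0.04,-0.001,-0.002,0,0,0, 30,0.04,0,0,0,0,0, 30,0.025,0,0,0,0,0, 30,0.01,0,0,0,0,0, 30,0,0,0,0,0,0, 30,0,0,0,0,0,0, 30,0,0,0,0,0,0, 30,0,0,0,0,0,0]'
python3 - <<'E'
from h import *
s,p,R=tool()
print(p,s['opening'],s['ft_force'],np.degrees(np.arctan2(R[1,2],R[0,2])))
print(R.T@[*(np.array([.5547,.1283])-p[:2]),.021-p[2]])
E
```

```text
t: 15.9
tcp_pos: [0.5549, 0.13, 0.0309]
tool_rot: [2.174, 1.57, 0.406]
ft_force: [-0.1, 0.6, -0.5]
opening: 0.685
[0.55489619 0.13001454 0.03094998] 0.6849544088052109 [-0.11036938  0.60011633 -0.47264198] -101.29627165065772
[0.00994903 0.00013449 0.00172594]
```

```bash
python3 -m crank '[30,0.004,0,0.0015,0,0,0, 30,0.004,0,0,0,0,0, 30,0.001,0,0,0,0,0, 30,0,0,0,0,0,0, 30,0,0,0,0,0,0, 30,0,0,0,0,0,0, 30,0,0,0,0,0,0, 30,0,0,0,0,0,0]'
python3 - <<'E'
from h import *
s,p,R=tool()
print(p,s['opening'],s['ft_force'],np.degrees(np.arctan2(R[1,2],R[0,2])))
print(R.T@[*(np.array([.5547,.1283])-p[:2]),.021-p[2]])
E
```

```text
t: 16.9
tcp_pos: [0.5543, 0.1284, 0.0214]
tool_rot: [2.207, 1.571, 0.439]
ft_force: [0.5, 0.5, -0.3]
opening: 0.683
[0.55429774 0.12836658 0.02138405] 0.6834706635628629 [ 0.49576268  0.49202332 -0.33675318] -101.30392434108344
[ 3.84104644e-04  4.07455090e-04 -1.35226376e-05]
```

Within 0.5 mm, so I'll release, lift and check.

```bash
python3 -m crank '[92,0.0005,0,0,0,0,0, 92,0,0,0,0,0,0, 92,0,0,0,0,0,0, 92,0,0,0,0,0,0, 92,-0.03,0,0,0,0,0, 92,-0.06,0,0,0,0,0, 92,-0.04,0,0,0,0,0, 92,0,0,0,0,0,0]'
python3 - <<'E'
from h import *
sense(); snapshot('side')
s,p,R=tool();P=camera_params('wrist'); im=save('wrist','w10.png')
print(p,s['opening'],s['ft_force'],np.degrees(np.arctan2(R[1,2],R[0,2])))
quads(im,P,[(278,157)],.032)
cv2.imwrite('pics/w10c.png',cv2.resize(im[90:310,150:440],None,fx=2.6,fy=2.6,interpolation=cv2.INTER_CUBIC)[:,:,::-1])
E
```

```text
t: 17.9
tcp_pos: [0.5563, 0.1288, 0.1541]
tool_rot: [2.133, 1.565, 0.365]
ft_force: [0.2, -0.4, 0.3]
opening: 0.921
[0.55504239 0.1286646  0.15210615] 0.9212983466274578 [ 0.28736348  0.19054546 -0.59541388] -101.29350879772919
block [555.2 127.8 168.5] minrect 64.0 105.4 res 0.99
```

View pics/w10c.png

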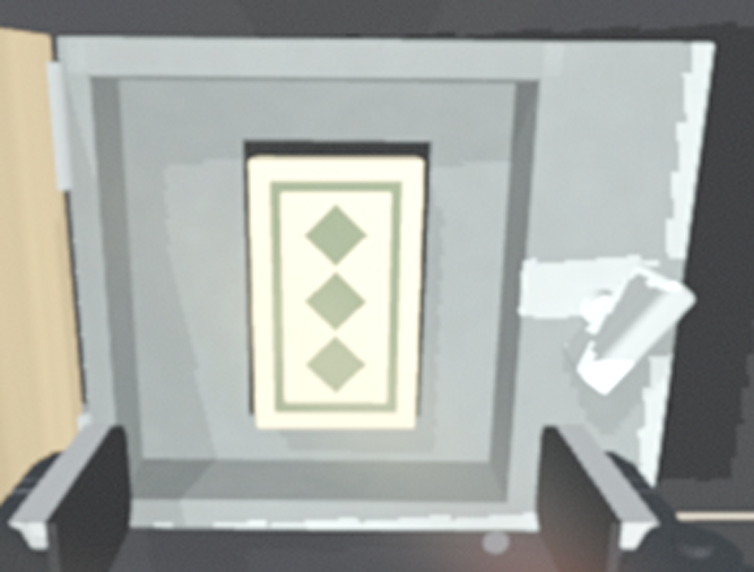

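The pile is square on the pad, within 1 mm of block 1's position. The wing is still at about 50°. Next I'll turn the tool above the wing with the jaws across its thickness.

Run:
```python
from h import *
s,p,R=tool();P=camera_params('wrist')
g=lambda u,v: ray('',P,(u/2.6+150,v/2.6+90),.076)
for q in [(667,283),(590,384),(640,265),(695,300),(602,392),(578,375)]: print(q,g(*q).round(4))
for n in (1,):
  for r in look_for('wing','wrist'): print(r['conf'],np.array(P['T'])[:3,:3]@r['point']+np.array(P['T'])[:3,3])
mid=down(-101.3+140/14*7)
print(s['joint_pos'])
plan([.5455,.085,.15],mid,7,p,R); print(); plan([.5355,.0373,.15],down(38.8),7,np.array([.5455,.085,.15]),mid)
```

```text
(667, 283) [0.5505 0.0282 0.076 ]
(590, 384) [0.5232 0.0539 0.076 ]
(640, 265) [0.5575 0.0356 0.076 ]
(695, 300) [0.5437 0.0205 0.076 ]
(602, 392) [0.5198 0.0506 0.076 ]
(578, 375) [0.5268 0.0572 0.076 ]
0.96 [0.54053943 0.03941694 0.06997913]
[-0.62628484  0.44124779  0.42165041  1.83729967 -0.2237281   0.90937413
 -1.87000601]
[0.0001, 0.0, 0.0063] [-10.0, -0.0, -0.0]
[0.0001, -0.0011, 0.0062] [-10.0, -0.0, -0.0]
[0.0001, -0.0022, 0.006] [-10.0, -0.0, -0.0]
[0.0001, -0.0032, 0.0055] [-10.0, -0.0, -0.0]
[0.0001, -0.0041, 0.0049] [-10.0, -0.0, -0.0]
[0.0001, -0.0048, 0.0041] [-10.0, -0.0, -0.0]
[0.0001, -0.0055, 0.0032] [-10.0, -0.0, -0.0]

[0.0, -0.0066, 0.0023] [-10.01, 0.0, 0.0]
[0.0, -0.0069, 0.0011] [-10.01, 0.0, 0.0]
[0.0, -0.007, -0.0001] [-10.01, 0.0, 0.0]
[0.0, -0.0068, -0.0013] [-10.01, 0.0, 0.0]
[0.0, -0.0065, -0.0024] [-10.01, 0.0, 0.0]
[0.0, -0.006, -0.0035] [-10.01, 0.0, 0.0]
[0.0, -0.0053, -0.0045] [-10.01, 0.0, 0.0]
```

```bash
python3 -m crank '[60,0,0,0.006,-10,0,0, 60,0,-0.001,0.006,-10,0,0, 60,0,-0.002,0.006,-10,0,0, 60,0,-0.003,0.0055,-10,0,0, 60,0,-0.004,0.005,-10,0,0, 60,0,-0.005,0.004,-10,0,0, 60,0,-0.0055,0.003,-10,0,0, 60,0,-0.0065,0.0025,-10,0,0]' && python3 -m crank '[60,0,-0.007,0.001,-10,0,0, 60,0,-0.007,0,-10,0,0, 60,0,-0.007,-0.0015,-10,0,0, 60,0,-0.0065,-0.0025,-10,0,0, 60,0,-0.006,-0.0035,-10,0,0, 60,0,-0.005,-0.0045,-10,0,0, 60,0.02,0,0,0,0,0, 60,0.02,0,0,0,0,0]'
python3 - <<'E'
from h import *
s,p,R=tool();P=camera_params('wrist'); im=save('wrist','w11.png')
p=np.array(sense()['tcp_pos'])
psi=np.degrees(np.arctan2(R[1,2],R[0,2])); print(p,s['opening'],psi,s['joint_pos'])
for c in ('wrist','scene'):
  if c=='scene': snapshot(c)
  T=np.array(camera_params(c)['T'])
  for r in look_for('wing',c): print(r['conf'],T[:3,:3]@r['point']+T[:3,3])
for q in [(.5355,.0373)]: print(R.T@[q[0]-p[0],q[1]-p[1],.053-p[2]])
E
```

```text
t: 19.05
tcp_pos: [0.5435, 0.0783, 0.1491]
tool_rot: [-2.626, 1.568, -2.992]
ft_force: [-0.4, -0.7, 0.1]
opening: 0.602
t: 20.05
tcp_pos: [0.5346, 0.0374, 0.1089]
tool_rot: [2.344, 1.569, 3.02]
ft_force: [0.4, -0.7, 0.3]
opening: 0.6
[0.53306193 0.03729473 0.10644278] 0.5999797972454418 38.67619251759517 [-0.05357758  0.43879105 -0.15420975  1.91953009  0.09080252  0.79209145
  0.41764148]
0.86 [0.53391561 0.03913067 0.07294911]
0.64 [ 0.72967383 -0.06318757  0.06026164]
[ 0.0534371  -0.00160705  0.00199222]
```

View pics/w11.png

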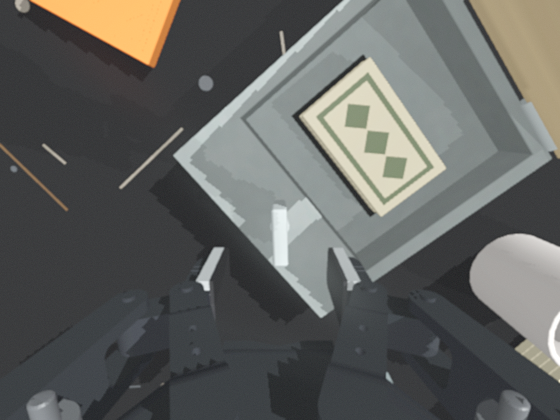

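The wing's top edge is upright at (273–288, 206–266), centred between the jaws.

Run:
```python
from h import *
s,p,R=tool();P=camera_params('wrist'); print(p)
a,b=[ray('',P,u,.076) for u in [(279.5,206),(281,266)]]
print(a,b,np.linalg.norm(a-b),np.degrees(np.arctan2(*(a-b)[1::-1])))
c=(a+b)/2; print(c,R.T@(c-p))
```

```text
[0.53481751 0.03766364 0.10994794]
[0.52195636 0.05475944 0.076     ] [0.54865576 0.02310486 0.076     ] 0.04141099230163246 130.14633167751938
[0.53530606 0.03893215 0.076     ] [0.03394662 0.00063243 0.00124004]
```

```bash
python3 -m crank '[60,0.03,0.0005,0.001,-1,0,0, 60,0.022,0,0,0,0,0, 60,0.005,0,0,0,0,0, 0,0,0,0,0,0,0, 0,0,0,0,0,0,0, 0,0,0,0,0,0,0, 0,0,0,0,0,0,0, 0,0,0,0,0,0,0]' 60
python3 - <<'E'
from h import *
s,p,R=tool(); print(p,s['opening'],s['ft_force'],s['torque'],np.degrees(np.arctan2(R[1,2],R[0,2])))
E
```

```text
t: 21.25
tcp_pos: [0.5357, 0.038, 0.055]
tool_rot: [-2.339, 1.57, -1.647]
ft_force: [-5.4, -2.2, 9.3]
opening: 0.104
[0.53571001 0.03797002 0.05500614] 0.10352488613978061 [-5.40555393 -2.15494392  9.28698153] [-0.50876637  0.98357516  0.0490327 ] 39.669227834674764
```

```bash
python3 -m crank '[0,0,0,0,7.5,0,0, 0,0,0,0,7.5,0,0, 0,0,0,0,7.5,0,0, 0,0,0,0,7.5,0,0, 0,0,0,0,7.5,0,0, 0,0,0,0,7.5,0,0, 0,0,0,0,6,0,0, 0,0,0,0,0,0,0]'
python3 - <<'E'
from h import *
s,p,R=tool(); print(p,s['opening'],s['ft_force'],s['torque'],np.degrees(np.arctan2(R[1,2],R[0,2])))
E
```

```text
t: 22.25
tcp_pos: [0.5359, 0.038, 0.055]
tool_rot: [-1.024, 1.57, -1.224]
ft_force: [-3.9, -2.6, 8.0]
opening: 0.102
[0.53587646 0.03797078 0.05499877] 0.10157455197631866 [-3.87045323 -2.62090825  8.04118011] [-0.73098474  0.8339366  -0.07178857] -11.433349979627936
```

```bash
python3 -m crank '[60,0,0,0,0,0,0, 60,0,0,0,0,0,0, 60,0,0,0,0,0,0, 60,0,0,0,0,0,0, 60,-0.03,0,0,0,0,0, 60,-0.05,0,0,0,0,0, 60,0,0,0,0,0,0, 60,0,0,0,0,0,0]'
python3 - <<'E'
from h import *
s,p,R=tool();P=camera_params('wrist'); im=save('wrist','w12.png'); print(p,s['ft_force'],s['joint_pos'])
cc=np.array([.5355,.0380,.076]); u=proj(P,cc).astype(int); print(u)
g=im[u[1]-60:u[1]+60,u[0]-45:u[0]+45]
m=(g.min(2)>200).astype(np.uint8)
n,l,st,ce=cv2.connectedComponentsWithStats(m)
for i in range(1,n):
    if st[i,4]>60:
        ys,xs=np.where(l==i); w=np.array([ray('',P,(x+u[0]-45,y+u[1]-60),.076)[:2] for x,y in zip(xs,ys)])
        ev,E=np.linalg.eigh(np.cov(w.T)); print(st[i],w.mean(0),np.degrees(np.arctan2(E[1,1],E[0,1])),np.sqrt(ev*12))
cv2.imwrite('pics/w12c.png',cv2.resize(im[60:300,130:430],None,fx=2.4,fy=2.4)[:,:,::-1])
E
```

```text
t: 23.25
tcp_pos: [0.5359, 0.0387, 0.1336]
tool_rot: [1.481, 1.571, 1.284]
ft_force: [-0.1, -0.1, -1.2]
opening: 0.598
[0.53585035 0.03874174 0.13357847] [-0.14014321 -0.10793376 -1.17196205] [-0.26090873  0.39854563  0.11841408  1.91246052 -0.06209169  0.83400181
 -0.30722042]
[277 226]
[ 40  27  16  59 681] [0.53643788 0.04138389] 78.04421084349225 [0.00878638 0.04265332]
```

View pics/w12c.png

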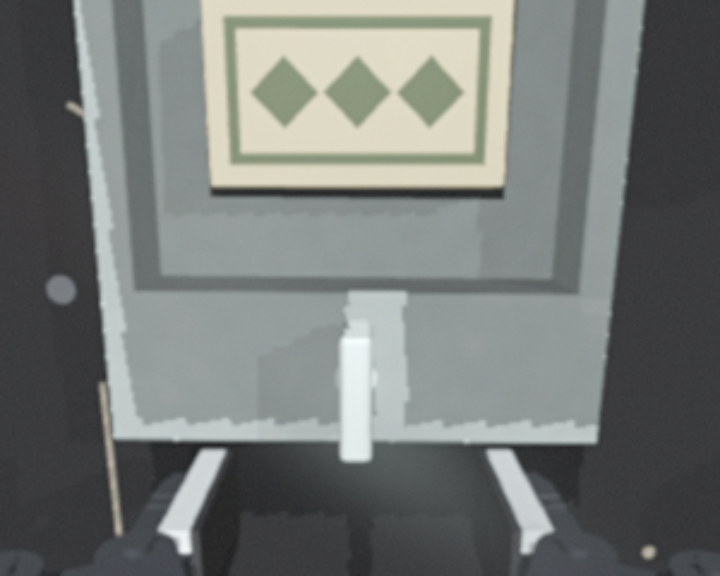

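The wing lines up with the box's y at 78.0° against 78.8°, about −0.01 rad. Next I'll shut the fingers, go up over the cover and come down behind its outer face.

```bash
python3 -m crank '[0,-0.057,0,0,0,0,0, 0,-0.057,0,0,0,0,0, 0,-0.057,0,0,0,0,0, 0,0,0.057,0,0,0,0, 0,0,0.057,0,0,0,0, 0,0,0.057,0,0,0,0, 0,0,0.057,0,0,0,0, 0,0,0.057,0,0,0,0]' && python3 -m crank '[0,0,0.003,0,0,0,0, 0,0,0,0,0,0,0, 0,0,0,0,0,0,0, 0,0.04,0,0,0,0,0, 0,0.04,0,0,0,0,0, 0,0.025,0,0,0,0,0, 0,0.01,0,0,0,0,0, 0,0,0,0,0,0,0]'
cat >> h.py <<'E'
def pf():
    s,p,R=tool(); y=np.radians(-11.2); X=np.array([np.cos(y),np.sin(y)]);Y=np.array([-X[1],X[0]]); d=p[:2]-[.554,.1276]
    f=np.array(s['ft_force']); print('t',s['t'],"x'",round(d@X*1000,1),"y'",round(d@Y*1000,1),'z',round(p[2]*1000,1),'psi',np.degrees(np.arctan2(R[1,2],R[0,2])).round(1),'F x,y,z',round(f[:2]@X,1),round(f[:2]@Y,1),round(f[2],1),'open',s['opening'])
E
python3 -c "
from h import *
pf(); print(sense()['joint_pos'])"
```

```text
t: 24.3
tcp_pos: [0.5918, 0.3198, 0.3029]
tool_rot: [-2.352, 1.568, -2.55]
ft_force: [1.0, -0.1, 0.4]
opening: -0.003
t: 25.3
tcp_pos: [0.5927, 0.3203, 0.19]
tool_rot: [-1.624, 1.57, -1.823]
ft_force: [0.1, -0.2, 0.2]
opening: -0.001
t 25.3 x' 0.6 y' 196.5 z 190.0 psi -11.4 F x,y,z 0.1 -0.2 0.2 open -0.001395235477244702
[-0.60509195  0.54584906  0.04774889  1.4944205  -0.02750137  1.10224189
 -0.75026176]
```

```bash
python3 -m crank '[0,0,-0.02,0,0,0,0, 0,0,-0.02,0,0,0,0, 0,0,-0.02,0,0,0,0, 0,0,-0.02,0,0,0,0, 0,0,-0.013,0,0,0,0, 0,0,-0.013,0,0,0,0, 0,0.002,-0.018,0,0,0,0, 0,0.005,-0.018,0,0,0,0]'
python3 - <<'E'
from h import *
pf(); save('scene','s13.png'); im=save('side','d13.png')
cv2.imwrite('pics/d13c.png',cv2.resize(im[130:350,60:360],None,fx=2.4,fy=2.4)[:,:,::-1])
E
```

```text
t: 26.3
tcp_pos: [0.5644, 0.1811, 0.1828]
tool_rot: [1.315, 1.571, 1.118]
ft_force: [-0.2, 3.5, 2.9]
opening: -0.005
t 26.3 x' -0.2 y' 54.5 z 182.8 psi -11.3 F x,y,z -0.9 3.4 2.9 open -0.005447940153246713
```

```bash
python3 -m crank '[0,0.008,-0.0195,0,0,0,0, 0,0.01,-0.0165,0,0,0,0, 0,0.012,-0.016,0,0,0,0, 0,0.013,-0.014,0,0,0,0, 0,0.016,-0.012,0,0,0,0, 0,0.017,-0.009,0,0,0,0, 0,0,0,0,0,0,0, 0,0,0,0,0,0,0]' 
python3 -c "
from h import *
pf()"
```

```text
t: 27.4
tcp_pos: [0.5472, 0.0956, 0.1068]
tool_rot: [-2.182, 1.569, -2.38]
ft_force: [-1.8, -0.7, 7.2]
opening: -0.003
t 27.4 x' -0.4 y' -32.8 z 106.8 psi -11.3 F x,y,z -1.6 -1.0 7.2 open -0.0025887383647449588
```

```bash
python3 -m crank '[0,0.018,-0.008,0,0,0,0, 0,0.016,-0.005,0,0,0,0, 0,0.01,-0.002,0,0,0,0, 0,0.007,-0.001,0,0,0,0, 0,0.004,0,0,0,0,0, 0,0,0,0,0,0,0, 0,0,0,0,0,0,0, 0,0,0,0,0,0,0]' 
python3 -c "
from h import *
pf()"
```

```text
t: 28.4
tcp_pos: [0.5452, 0.0811, 0.0523]
tool_rot: [0.316, 1.57, 0.119]
ft_force: [0.8, 1.1, 6.5]
opening: 0.001
t 28.4 x' 0.4 y' -47.3 z 52.3 psi -11.3 F x,y,z 0.5 1.3 6.5 open 0.0005692753465962219
```

```bash
python3 -m crank '[0,0.002,0,0,0,0,0, 0,0.002,0,0,0,0,0, 0,0,0,0,0,0,0, 0,0,0,0,0,0,0, 0,0,0,0,0,0,0, 0,0,0,0,0,0,0, 0,0,0,0,0,0,0, 0,0,0,0,0,0,0]' 
python3 -c "
from h import *
pf()"
```

```text
t: 29.4
tcp_pos: [0.5452, 0.0809, 0.0492]
tool_rot: [0.262, 1.569, 0.065]
ft_force: [-2.8, 1.3, 18.1]
opening: -0.003
t 29.4 x' 0.5 y' -47.6 z 49.2 psi -11.3 F x,y,z -3.0 0.7 18.1 open -0.0025205230048238763
```

The force rose steeply from 6.5 to 18 N while z stopped at 49 mm. The cover's top should be at 50 mm when flat, so the cover is on the frame. One last check through the network and the force reading before I hand in.

Run:
```python
from h import *
np.set_printoptions(precision=3,suppress=True)
for c in ('scene','wrist'):
    save(c,c+'_end.png'); P=camera_params(c); T=np.array(P['T'])
    for n in ('wing','cover','mug','block_a'):
        for r in look_for(n,c)[:3]: print(c,n,round(r['conf'],2),T[:3,:3]@r['point']+T[:3,3])
pf(); close_job();
```

```text
scene wing 0.54 [0.537 0.034 0.072]
scene cover 0.87 [0.582 0.083 0.051]
scene mug 0.93 [0.75  0.13  0.051]
scene block_a 0.76 [ 0.212 -0.286  0.015]
scene block_a 0.63 [0.34  0.083 0.014]
wrist wing 0.63 [0.543 0.054 0.076]
wrist cover 0.62 [0.558 0.144 0.044]
wrist mug 0.89 [0.709 0.129 0.011]
wrist block_a 0.97 [0.372 0.085 0.014]
wrist block_a 0.61 [0.557 0.145 0.044]
t 29.9 x' 0.5 y' -47.5 z 49.2 psi -11.3 F x,y,z -2.9 -0.3 18.5 open -0.004744976709228386
the job is handed in; nothing more can be done
```

I stacked the two cream blocks on the pad, turned the fastener in line with the slot, and swung the cover down. I handed in at t ≈ 30 s with the shut fingers holding it. The hand-in gives no verdict.

**Last checks**
- **Blocks:** the upper block measured within about 1 mm and 0.1° of where the lower one lay. It is about 1 mm from the pad's centre and square to the box. I last saw the pile before closing; the cover now hides it.
- **Fastener:** the wing was about −0.01 rad off the slot's line just before I closed the cover. Afterwards the networks still put the wing's top at 72–76 mm, as expected if it stands through the slot.
- **Cover:** held at a steady 18 N, with the fingertips at 49 mm where the flat cover's top should be at 50 mm. The scene camera put the cover's surface at 51 mm.

**Not confirmed or disagreeing**
- I ran out of picture views before the closing move, so I judged it from force, position and the networks alone.
- The wrist camera was unreliable at the end. It reported a "block" at 44 mm height, at the same spot as its own cover reading, so I took it for the cover. It also put the mug about 45 mm from where it stood at the start.
- The scene camera found the mug within about 4 mm of its start. I did not re-measure the other things on the table.

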